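# Set up a spirit-lamp heating stand

## Task

Set up for heating: take the dropper bottle off the heat mat and stand it midway between the two sample jars behind the mat, beside the incubator, in line with them. Stand the spirit lamp in the middle of the mat, the tripod centred over the lamp with its feet on the mat, the ceramic plate flat on the tripod with its boss inside the ring, and the small beaker upright in the middle of the plate. Leave the two jars and the big beaker where they are, and do not tip any of the glassware over.

Things in the scene. Friction and masses are not known exactly. Their poses are not given: they have to be found in the camera images.
- mat: Square grey heat-resistant bench mat lying flat on the table, 180 x 180 x 6 mm, fixed. Origin: centre of its underside; z up; x and y along its edges. Its top is 6 mm above the table.
- lamp: Glass spirit lamp with a narrow cap, 103 mm high, about 0.17 kg, loose. Round glass body 73 mm across, up to 62 mm high; collar 30 mm across at 58 to 71 mm; cap 18 mm across at 71 to 103 mm, fixed to the lamp and firm enough to lift it by. Origin: on its axis, at its underside; z up.
- tripod: Steel tripod 140 mm high, about 0.22 kg, loose: band ring on top (60 mm outside, 46 mm inside, 14 mm tall) on three legs splayed to feet 65 mm from the axis. Grip the ring across its outside, fingertips at most 13 mm below its top (lower they can meet the legs). Centred over the lamp, the legs clear it by about 10 mm. Origin: on its axis, level with the feet; z up.
- plate: Round pale ceramic plate in a steel rim, 68 mm across, 13 mm high, about 0.08 kg, loose. The disc spans heights 5 to 13 mm; below it is a tapered boss, 34 mm across narrowing to 26 mm, 5 mm deep, which enters the tripod's ring loosely. Grip it across the rim. Origin: on its axis, at the foot of the boss (135 mm above the tripod's origin when seated); z up.
- beaker: The small clear glass beaker, 70 mm high, about 0.09 kg, loose. Body 52 mm and rim 56 mm across, with a pouring spout at the rim on its -y side. Origin: at its underside, 3 mm from the body's axis (which is at y = +3 mm); z up. Grip it across the body along its x axis.
- dropper: Amber dropper bottle with a rubber teat, 99 mm high, about 0.06 kg, loose, standing on the mat at the start. Round body 36 mm across up to about 50 mm, then shoulder, cap 24 mm across to 70 mm, teat 16 mm across above. Origin: on its axis, at its underside; z up.
- jar_short: The shorter of two screw-capped glass sample jars, 58 mm across, 92 mm high, loose, standing on the table. Origin: on its axis, centre of its underside; z up; its y axis points to the taller jar.
- jar_tall: The taller screw-capped glass sample jar, 62 mm across, 105 mm high, loose. It stands 160 mm (centre to centre) from the shorter jar. Origin: on its axis, centre of its underside; z up.
- big_beaker: The bigger glass beaker (250 ml), 74 mm across, 95 mm high, loose, standing to the right of the mat; a bystander, not needed. Origin: centre of its underside; z up.
There are look-alikes about, which are no part of the job. Leave any green look-alike of the beaker alone.

How it is judged:
By the outcome, as a careful person would: the job done as asked, in the order asked, and still so for the second after the job is handed in, with the robot touching nothing.
It also fails if it takes over 120 s, if anything falls off the work surface, if the arm or the gripper's body presses on something with over 40 N, if the wrist force passes 120 N, or if a joint passes its speed limit or range.

## Robot

A 6-joint arm with a two-finger parallel gripper is mounted at the origin on a cart in front of the work surface, level with it; the furniture and walls round the work are solid. World frame = base frame: x ahead of the robot, y to its left, z up, the work surface at z = 0. Lengths are in m, angles in rad, forces in N, time in s.
With the tool pointing down it reaches from about 0.35 to 0.775 m from the base axis. Payload 5.5 kg.
Tool frame: the origin (TCP) lies where the fingers leave the gripper's body, on its centre line; the fingertips stand env.tip_reach ahead of it and the grasp point (between the pads) lies 54 mm ahead of it (env.tip_reach is the distance from the TCP to the fingertips, in m); z points along the fingers, y is the line along which they close (so a half turn about z gives the same grasp; the last joint's range is limited). The gripper opens to 85 mm and grips with 20 to 120 N. Pads are 22 mm wide; open, the fingers measure 114 mm over their backs; the gripper's body (76 mm by 85 mm) begins 54 mm behind the grasp point. The pads swing forward as they close: fully open they stand 13 mm farther back than shut.
Start: joints at [1.169, 0.313, 0.046, 1.304, 0, 1.431], TCP at [0.149, 0.555, 0.304] pointing down, gripper open.
Joint ranges: [-2.76, 2.76], [-0.86, 1.69], [-1.03, 1.26], [-2.2, 2.34], [-1.47, 1.5], [-3.14, 3.14]. Speed limits (rad/s): [2.57, 2.57, 3.14, 3.14, 3.14, 3.14].

## Interface

Orientations are given as a unit quaternion [w, x, y, z].
In Python, from workcell import status, optics, hand_in, env gives the robot as it stands.
- The arm moves only by the shell command python3 -m handwheel 'ROWS' [FORCE]. ROWS is a JSON object whose one key "deltas" holds a list of rows, each a list of 5 numbers: the opening, from -1 (shut) to 1 (fully open), then the shift along the tool's x, y, z in units of 40 mm (1.0 is 40 mm), then the turn about the tool's z in units of 10 degrees (1.0 is 10 degrees). In form: {"deltas": [[jaw, x, y, z, roll], ...]}. A call has 1 to 20 rows; each row shifts and turns the commanded pose from where the row before left it, along the tool's axes as they then stand; what a row does not reach is not made up. A row lasts 1/8 s, in which the tool goes at most 62.5 mm and 10.7 degrees, less where a joint would pass 70% of its speed; a pose out of reach is approached as far as the arm can. A call is refused whole if a number of a shift passes 1 or a number of a turn 1, either way. A call with a gripper value outside its range is refused whole. The fingers move at their own pace and stop on an object; FORCE is the grip in N (left out, the last holds). Time passes only in rows, so rows that do not move let the fingers close. It gives the time, the measured TCP pose, the force, the opening and the grip force at its end, in the units of the state.
- status.get_state(): the state, without advancing time (a new reading comes with each control period).
- optics.read_camera(name): name is "scene" or "top" or "wrist"; returns a dict with "frame" (480x640x3 uint8, red, green, blue), "depth" (480x640 float32, m along the optical axis (not along the pixel's ray), 0 where there is no reading), "vfov" (degrees; the focal length in pixels is half the picture's height over the tangent of half this angle, whatever the lens; pixels are square), "cx", "cy" (the principal point, pixels), "k1" (the pictures are not rectified: a ray, as slopes to the right and down, at radius r is drawn at 1 + k1 r^2 times it, then the intrinsics apply), "origin" and "attitude" of the camera in the world. Camera axes: x right, y down, z forward; pixel columns grow to the right and rows downward; lengths in m; the calibration is good to about 2 mm. A picture is of the moment at which its call begins.
- hand_in(): hands the job in; it is judged then, once.
The state is a dict: "clock": time; "joint_pos": joint angles; "qvel": joint speeds; "tau": joint torques, N m; "tcp_pos": TCP position; "orientation": TCP orientation; "wrist_force": force on the tool from outside, world axes, zero at the start; "ft_torque": the same for the moment, N m; "finger_gap": finger opening in m; "grip_force": force on a finger pad.
Only numpy, scipy, OpenCV 4.12 (cv2) and the standard library are available. Lean on these libraries where they do the work, as an engineer would, in place of code of your own. Each camera call takes 0.05 s, during which the arm holds its last target. There are 200 camera calls.

## Working session

There is one attempt and no reset: what is moved stays moved. The work goes in short steps, Python scripts to look and compute and a shell command to move; the robot and the scene stay as the last step left them, time stands still between calls to the robot, and variables do not carry over. Pictures are saved under pics/ and viewed, at most 14 in all, crops included, and the job is handed in when it is done.

```bash
ls; mkdir -p pics
cat > h.py <<'E'
import numpy as np,cv2
from workcell import status,optics,hand_in,env
from scipy.spatial.transform import Rotation as R
def cam(n):
    c=optics.read_camera(n); np.savez('last_'+n,**{k:np.array(v) for k,v in c.items()}); return c
def load(n): 
    d=np.load('last_'+n+'.npz'); return {k:d[k] for k in d.files}
def att(c):
    a=np.array(c['attitude'],float)
    return a if a.shape==(3,3) else R.from_quat(a[[1,2,3,0]]).as_matrix()
def rays(c,uv):
    uv=np.atleast_2d(np.array(uv,float)); f=240/np.tan(np.radians(float(c['vfov']))/2)
    d=(uv-[float(c['cx']),float(c['cy'])])/f; s=d.copy()
    for _ in range(20): s=d/(1+float(c['k1'])*(s**2).sum(1,keepdims=True))
    return np.c_[s,np.ones(len(s))]@att(c).T
def onplane(c,uv,z):
    d=rays(c,uv); o=np.array(c['origin'],float); return o+d*((z-o[2])/d[:,2])[:,None]
def cloud(c):
    v,u=np.mgrid[:480,:640]; d=rays(c,np.c_[u.ravel(),v.ravel()])
    dz=np.array(c['depth']).ravel(); return (np.array(c['origin'])+d*dz[:,None]).reshape(480,640,3)
def save(c,n): cv2.imwrite('pics/'+n,cv2.cvtColor(c['frame'],cv2.COLOR_RGB2BGR))
E
python3 - <<'E'
from h import *
for n in('top','scene','wrist'):
    c=cam(n); save(c,n+'0.png'); print(n,c['vfov'],c['cx'],c['cy'],c['k1'],c['origin'],c['attitude'])
s=status.get_state(); print(s['clock'],s['tcp_pos'],s['orientation'],s['finger_gap'],env.tip_reach)
print(R.from_quat(np.array(s['orientation'])[[1,2,3,0]]).as_matrix().round(3))
E
```

```text
pics
top 53.10121751409916 316.60499052197673 243.7738729566874 -0.03620338811286384 [0.45172687 0.14389507 1.34631648] [-0.01731376  0.71173828 -0.70179693  0.02469687]
scene 46.445623273934444 308.7355564971613 229.0112081427742 -0.15809327116433078 [-0.02540257 -0.53561605  0.92393467] [-0.36346666  0.86571161 -0.31581939  0.1367242 ]
wrist 69.19894621585944 321.2704580950308 239.56224457157828 -0.05694441304586328 [0.06677927 0.57677877 0.37305303] [0.13165191 0.78241424 0.60039541 0.1001054 ]
0.15 [0.14870157 0.55513733 0.30319224] [-2.08371941e-04  1.30522445e-01  9.91445091e-01 -6.91853177e-04] 0.08544656672388377 0.0726
[[-0.966  0.259 -0.001]
 [ 0.259  0.966 -0.001]
 [ 0.    -0.001 -1.   ]]
```

View pics/top0.png

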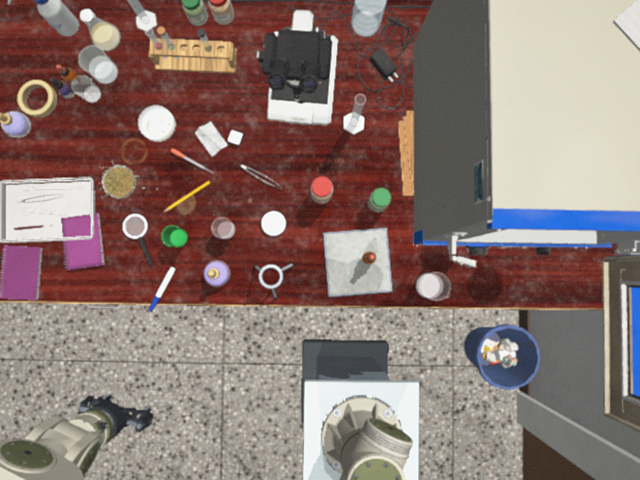

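View pics/scene0.png

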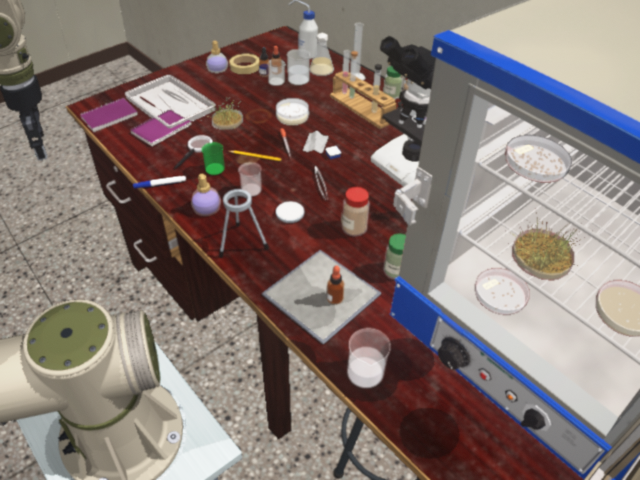

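The top view shows the lamp (217,273), tripod (271,277), plate (273,223), clear beaker (223,229) and green decoy (174,237). It also shows the dropper (369,257), red/tall jar (321,189), green/short jar (380,200), big beaker (432,286), and the incubator right of column 415. The scene view agrees.

Run:
```python
from h import *
c=load('top'); P=cloud(c); 
pts=dict(lamp=(217,273,.109-.006),tripod=(271,277,.14),plate=(273,223,.013),beaker=(223,229,.07),dropper=(369,257,.105),tall=(321,187,.105),short=(380,199,.092),big=(432,286,.095))
for n,(u,v,z) in pts.items(): print(n,onplane(c,(u,v),z)[0].round(4),'depth pt',P[v,u].round(3))
for u,v in [(420,100),(418,200),(418,240),(500,220),(450,240),(405,150),(460,260),(490,230)]: print((u,v),P[v,u].round(3))
# mat corners
im=c['frame'];hsv=cv2.cvtColor(im,cv2.COLOR_RGB2HSV)
m=((hsv[...,1]<45)&(hsv[...,2]>110)).astype(np.uint8); m[:,:315]=0;m[:,400:]=0;m[:222]=0;m[302:]=0
m=cv2.morphologyEx(m,cv2.MORPH_CLOSE,np.ones((15,15)))
k=max(cv2.findContours(m,0,2)[0],key=cv2.contourArea); r=cv2.minAreaRect(k); b=cv2.boxPoints(r)
print(b, onplane(c,b,.006).round(4), onplane(c,b,.006).mean(0), cv2.contourArea(k))
s=load('scene');Q=cloud(s)
for n,uv in dict(lamp=(204,180),tripod=(237,199),red=(356,197),green=(399,241),drop=(337,270)).items():
  print(n,Q[uv[1],uv[0]].round(3))
big=cv2.resize(cv2.cvtColor(im[160:310,190:450],cv2.COLOR_RGB2BGR),None,fx=3,fy=3,interpolation=3); cv2.imwrite('pics/topc.png',big)
```

```text
lamp [0.4465 0.3876 0.103 ] depth pt [0.446 0.394 0.071]
tripod [0.4386 0.2449 0.14  ] depth pt [ 0.437  0.257 -0.005]
plate [0.5874 0.2528 0.013 ] depth pt [0.588 0.253 0.011]
beaker [0.5636 0.3811 0.07  ] depth pt [ 0.57   0.395 -0.007]
dropper [ 0.4933 -0.0047  0.105 ] depth pt [ 0.494 -0.006  0.094]
tall [0.6742 0.122  0.105 ] depth pt [0.675 0.122 0.102]
short [ 0.6471 -0.0342  0.092 ] depth pt [ 0.648 -0.035  0.084]
big [ 0.4202 -0.1713  0.095 ] depth pt [ 0.419 -0.184  0.043]
(420, 100) [ 0.905 -0.134  0.123]
(418, 200) [ 0.645 -0.133  0.1  ]
(418, 240) [ 0.54  -0.133  0.1  ]
(500, 220) [ 0.536 -0.144  0.62 ]
(450, 240) [ 0.521 -0.137  0.376]
(405, 150) [ 0.803 -0.118  0.004]
(460, 260) [ 0.48  -0.154  0.388]
(490, 230) [ 0.535 -0.191  0.455]
[[322.4605  232.12076]
 [387.60876 227.01108]
 [392.6772  291.63315]
 [327.52893 296.74283]] [[ 0.5645  0.1145  0.006 ]
 [ 0.5816 -0.0683  0.006 ]
 [ 0.401  -0.0834  0.006 ]
 [ 0.3845  0.0981  0.006 ]] [0.48289675 0.01520305 0.006     ] 4047.5
lamp [0.449 0.399 0.089]
tripod [ 0.523  0.38  -0.   ]
red [0.671 0.114 0.102]
green [ 0.654 -0.036  0.089]
drop [ 0.493 -0.018  0.099]
```

View pics/topc.png

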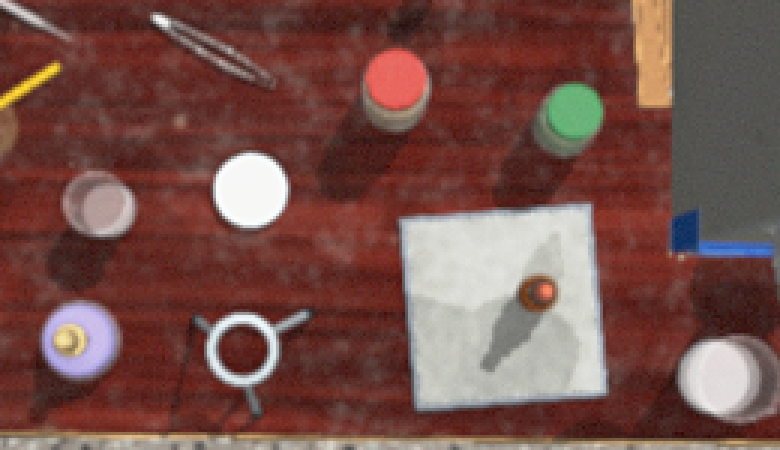

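```bash
python3 -m handwheel '{"deltas":[[1,0,0,-0.5,-1],[1,0,0,-0.5,-0.5],[1,-1,-0.6,0,0],[1,-1,-0.6,0,0],[1,-1,-0.6,0,0],[1,-1,-0.6,0,0],[1,-1,-0.6,0,0],[1,-1,-0.6,0,0],[1,-1,-0.6,0,0],[1,-1,-0.6,0,0],[1,0,0,0,0],[1,0,0,0,0]]}' 60
python3 - <<'E'
from h import *
c=cam('wrist'); save(c,'w1.png'); print(att(c).round(3),c['origin']); print(status.get_state()['tcp_pos'])
E
```

```text
clock: 1.65
tcp_pos: [0.4686, 0.3633, 0.3435]
orientation: [-0.001, 0.0, 1.0, -0.0]
wrist_force: [-0.8, 0.4, 1.5]
finger_gap: 0.0857
grip_force: 0.0
[[ 0.001  0.946  0.325]
 [ 1.    -0.001 -0.   ]
 [ 0.     0.325 -0.946]] [0.38384636 0.36308348 0.41350402]
[0.46812965 0.36368295 0.34369835]
```

View pics/w1.png

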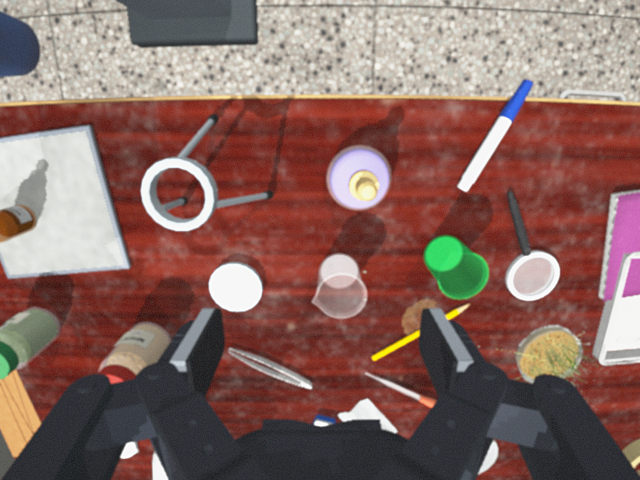

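The wrist view shows the tripod ring at (179,194), lamp cap (364,185), plate (236,288), and the clear beaker's rim around (342,291) with its spout at (313,298). The green decoy is at (460,265).

Run:
```python
from h import *
def blob(m,u,v,w):
    M=np.zeros(m.shape,np.uint8); M[v-w:v+w,u-w:u+w]=m[v-w:v+w,u-w:u+w]
    M=cv2.morphologyEx(M,cv2.MORPH_CLOSE,np.ones((3,3)))
    k=max(cv2.findContours(M,cv2.RETR_EXTERNAL,cv2.CHAIN_APPROX_NONE)[0],key=cv2.contourArea)
    h=cv2.convexHull(k); return cv2.fitEllipse(h),k
def show(n,c,m,u,v,w,z):
    e,k=blob(m,u,v,w); p=onplane(c,k[:,0],z); (x,y),r=cv2.minEnclosingCircle(p[:,:2].astype(np.float32)*1000)
    print(n,'px',np.round(e[0],1),'ell->',onplane(c,e[0],z)[0,:2].round(4),'circ',round(x/1000,4),round(y/1000,4),'d',round(2*r,1))
for cn,L in dict(wrist=dict(tripod=(179,194,50),plate=(236,288,34),capl=(364,185,22)),top=dict(tripod=(271,277,22),plate=(273,223,20),capl=(213,273,10),red=(321,187,18),green=(381,197,18))).items():
    c=load(cn); H=cv2.cvtColor(c['frame'],cv2.COLOR_RGB2HSV).astype(int); h,s,v=H[...,0],H[...,1],H[...,2]
    for n,(u,vv,w) in L.items():
        m={'tripod':(s<70)&(v>150),'plate':(s<60)&(v>150),'capl':(h>12)&(h<32)&(s>60)&(v>110),'red':(s>130)&(v>150),'green':(h>45)&(h<85)&(s>90)}[n]
        show(cn+' '+n,c,m.astype(np.uint8),u,vv,w,dict(tripod=.138,plate=.012,capl=.103,red=.104,green=.091)[n])
c=load('wrist'); im=cv2.cvtColor(c['frame'],cv2.COLOR_RGB2BGR)
print(onplane(c,[(342,291),(313,298)],.07)); print(onplane(c,[(341,268)],0))
a=im[235:335,290:390]; b=im[140:240,130:230]; 
cv2.imwrite('pics/w1c.png',cv2.resize(np.hstack([a,b]),None,fx=4,fy=4,interpolation=2))
```

```text
wrist tripod px [178.  188.3] ell-> [0.4349 0.2476] circ 0.4345 0.2485 d 74.3
wrist plate px [235.  287.2] ell-> [0.5867 0.2519] circ 0.5878 0.2524 d 71.8
wrist capl px [363.7 185.1] ell-> [0.439  0.4012] circ 0.4394 0.4016 d 28.1
top tripod px [274.8 273. ] ell-> [0.4488 0.2356] circ 0.4488 0.2339 d 89.7
top plate px [273.2 222.9] ell-> [0.5877 0.2524] circ 0.5876 0.2529 d 70.7
top capl px [213.1 273. ] ell-> [0.4462 0.3978] circ 0.446 0.3976 d 27.1
top red px [321.4 185.7] ell-> [0.6778 0.121 ] circ 0.6774 0.1208 d 53.9
top green px [381.2 196.7] ell-> [ 0.6534 -0.0374] circ 0.654 -0.037 d 48.9
[[0.56199055 0.38582062 0.07      ]
 [0.57063519 0.35379248 0.07      ]]
[[0.56505996 0.38851704 0.        ]]
```

View pics/w1c.png

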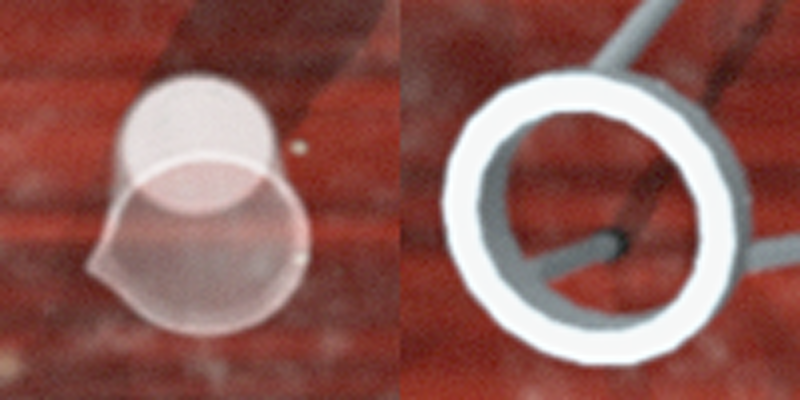

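```bash
python3 -m handwheel '{"deltas":[[1,0,-1,0,0],[1,0,-1,0,0],[1,0,-1,0,0],[1,0,-1,0,0],[1,0,-1,0,0],[1,0,-1,0,0],[1,0,-1,0,0],[1,0,-1,0,0],[1,0,0,0,0],[1,0,0,0,0]]}'
python3 - <<'E'
from h import *
s=status.get_state(); print(s['joint_pos'],s['tcp_pos'])
c=cam('wrist'); save(c,'w2.png')
E
```

```text
clock: 2.95
tcp_pos: [0.4685, 0.0444, 0.3441]
orientation: [0.0, -0.001, 1.0, 0.0]
wrist_force: [0.6, 0.3, 0.5]
finger_gap: 0.0856
grip_force: 0.0
[-7.65556021e-02  1.00406707e-01 -1.23926939e-01  1.34615372e+00
  6.10578602e-04 -7.75818394e-02] [0.46846567 0.04444048 0.34409939]
```

View pics/w2.png

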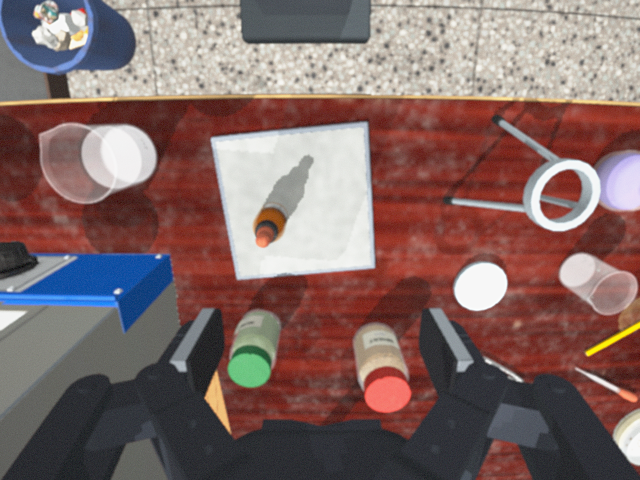

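The mat and dropper are visible: teat top near (263,238), green cap (249,365), red cap (386,388), tripod ring (562,195).

Run:
```python
from h import *
c=load('wrist'); H=cv2.cvtColor(c['frame'],cv2.COLOR_RGB2HSV).astype(int); h,s,v=H[...,0],H[...,1],H[...,2]
def pick(m,box):
    M=np.zeros(m.shape,np.uint8); a,b,x,y=box; M[b:y,a:x]=m[b:y,a:x]
    k=max(cv2.findContours(M,0,1)[0],key=cv2.contourArea); return k
for n,m,box,z in [('green',(h>45)&(h<85)&(s>130)&(v>100),(215,330,290,395),.092),('red',((h<6)|(h>174))&(s>140)&(v>190),(355,355,420,420),.105),('teat',((h<9)|(h>172))&(s>110)&(v>170),(245,215,290,255),.100),('bottle',(s>100),(245,200,290,255),.05)]:
    k=pick(m,box); e=cv2.fitEllipse(cv2.convexHull(k)); print(n,np.round(e,1) if 0 else e, onplane(c,e[0],z)[0].round(4), cv2.boundingRect(k))
m=((s<60)&(v>130)).astype(np.uint8); M=np.zeros_like(m); M[115:290,205:385]=m[115:290,205:385]; M=cv2.morphologyEx(M,cv2.MORPH_CLOSE,np.ones((35,35)))
k=max(cv2.findContours(M,0,1)[0],key=cv2.contourArea); q=onplane(c,k[:,0],.006)[:,:2]
r=cv2.minAreaRect((q*1000).astype(np.float32)); print('mat',r)
print('tripod',onplane(c,(562,194.5),.14)[0])
w=np.load('last_top.npz')
# triangulate using wrist only one saved; tripod/lamp from earlier view1 px
```

```text
green ((236.27157592773438, 354.8394470214844), (2.0503244400024414, 8.276694297790527), 62.120826721191406) [ 0.6314 -0.0505  0.092 ] (233, 353, 8, 5)
red ((387.4280090332031, 394.0495910644531), (36.158050537109375, 46.3115119934082), 80.3294677734375) [0.6749 0.1192 0.105 ] (365, 376, 46, 37)
teat ((262.0797119140625, 237.7891082763672), (12.645317077636719, 17.668636322021484), 172.94471740722656) [ 0.4904 -0.0121  0.1   ] (256, 229, 13, 18)
bottle ((269.2384948730469, 224.03744506835938), (29.800798416137695, 34.30970001220703), 28.2486629486084) [ 0.4915 -0.0123  0.05  ] (254, 208, 32, 30)
mat ((482.2471923828125, 15.236610412597656), (180.09930419921875, 180.98666381835938), 5.404181480407715)
tripod [0.43904496 0.24216065 0.14      ]
```

```bash
python3 -m handwheel '{"deltas":[[1,-0.29,-0.7,0,0],[1,-0.29,-0.7,0,0],[1,0,0,0,1],[1,0,0,0.5,1],[1,0,0,0.5,1],[1,0,0,0.5,1],[1,0,0,0.5,1],[1,0,0,0.5,1],[1,0,0,0.5,1],[1,0,0,0.5,1],[1,0,0,0.5,1],[1,0,0,0.5,0.8],[1,0,0,0,0],[1,0,0,0,0]]}'
python3 - <<'E'
from h import *
s=status.get_state(); print(np.round(s['joint_pos'],2)); c=cam('wrist'); save(c,'w3.png')
E
```

```text
clock: 4.75
tcp_pos: [0.4924, -0.0118, 0.1645]
orientation: [0.0, 0.753, 0.657, 0.0]
wrist_force: [-1.0, -0.5, 0.1]
finger_gap: 0.0853
grip_force: 0.0
[-0.19  0.25 -0.4   0.92  0.    1.52]
```

View pics/w3.png

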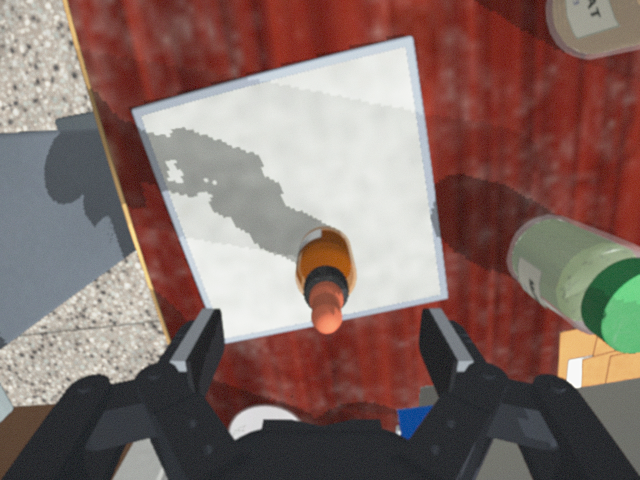

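The dropper is centred between the fingers, teat tip at (327,322). Checking its offset, then descending.

```bash
python3 - <<'E'
from h import *
c=load('wrist'); print(onplane(c,(327,322),.103), onplane(c,(325.5,262),.04))
E
python3 -m handwheel '{"deltas":[[1,0,0,0.5,0],[1,0,0,0.5,0],[1,0,0,0.36,0],[1,0,0,0,0],[-0.3,0,0,0,0],[-0.3,0,0,0,0],[-0.3,0,0,0,0],[-0.3,0,0,0,0],[-0.3,0,0,0,0],[-0.3,0,0,0,0]]}' 25
```

```text
[[ 0.49452769 -0.01151811  0.103     ]] [[ 0.49485542 -0.00956232  0.04      ]]
clock: 6.05
tcp_pos: [0.4926, -0.0127, 0.1102]
orientation: [0.001, 0.755, 0.656, 0.0]
wrist_force: [-0.3, -0.1, 5.2]
finger_gap: 0.0349
grip_force: 24.7
```

```bash
python3 -m handwheel '{"deltas":[[-0.3,0,0,-0.5,0],[-0.3,0,0,-1,0],[-0.3,0,0,-1,0],[-0.3,0,0,-0.6,0],[-0.3,0.38,0.81,0,0],[-0.3,0.38,0.81,0,0],[-0.3,0.38,0.81,0,0],[-0.3,0.38,0.81,0,0],[-0.3,0.38,0.81,0,0],[-0.3,0,0,0,0],[-0.3,0,0,0,0],[-0.3,0,0,0,0]]}'
python3 - <<'E'
from h import *
s=status.get_state(); print(np.round(s['joint_pos'],2)); 
for n in('wrist','top'): c=cam(n); save(c,n+'4.png')
E
```

```text
clock: 7.55
tcp_pos: [0.6621, 0.0399, 0.2335]
orientation: [-0.0, 0.755, 0.656, -0.0]
wrist_force: [-0.4, -0.3, -0.7]
finger_gap: 0.0342
grip_force: 25.3
[-0.06  0.51  0.17  1.23 -0.    1.65]
```

View pics/wrist4.png

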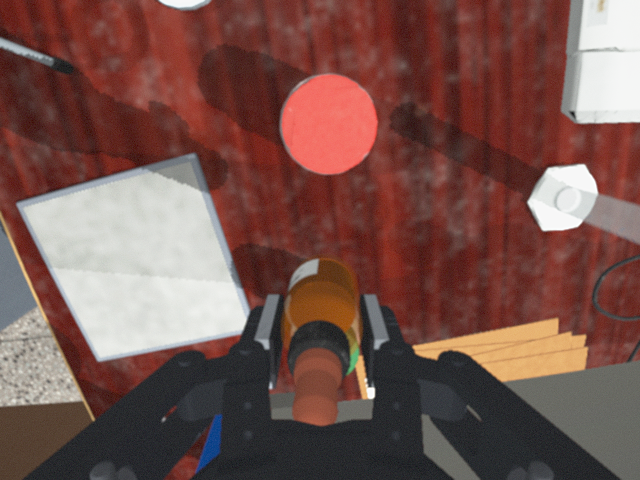

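Dropper held upright between the pads, red cap at (329,124). I'll check the red jar's position and the mat's from this pose.

Run:
```python
from h import *
c=load('wrist'); H=cv2.cvtColor(c['frame'],cv2.COLOR_RGB2HSV).astype(int); h,s,v=H[...,0],H[...,1],H[...,2]
M=np.zeros(h.shape,np.uint8); M[65:185,270:390]=(((h<6)|(h>174))&(s>110)&(v>190))[65:185,270:390]
k=max(cv2.findContours(M,0,1)[0],key=cv2.contourArea); e=cv2.fitEllipse(cv2.convexHull(k)); print(e,onplane(c,e[0],.105))
# dropper teat tip / body in tool frame: teat at z=tcp-54+49
print(onplane(c,(316,425),.2335-.112+.099), onplane(c,(320,300),.2335-.054))
t=load('top'); print(onplane(t,(381.2,196.7),.092),onplane(t,(321.4,185.7),.105))
```

```text
((329.21923828125, 123.87898254394531), (95.09356689453125, 99.14161682128906), 6.350193500518799) [[0.67716477 0.12068233 0.105     ]]
[[0.65900865 0.03369354 0.2205    ]] [[0.66317869 0.05541501 0.1795    ]]
[[ 0.65328755 -0.03738804  0.092     ]] [[0.67764769 0.12101011 0.105     ]]
```

```bash
python3 -m handwheel '{"deltas":[[-0.3,0.06,0.07,0.6,0],[-0.3,0,0,0.8,0],[-0.3,0,0,0.8,0],[-0.3,0,0,0.6,0],[-0.3,0,0,0.3,0],[-0.3,0,0,0.1,0],[-0.3,0,0,0,0],[-0.3,0,0,0,0]]}'
```

```text
clock: 8.65
tcp_pos: [0.6669, 0.0421, 0.1068]
orientation: [0.001, 0.755, 0.656, 0.001]
wrist_force: [-0.0, -0.1, -0.3]
finger_gap: 0.0347
grip_force: 25.3
```

```bash
python3 -m handwheel '{"deltas":[[-0.3,0,-0.04,0.06,0],[-0.3,0,0,0,0],[0.4,0,0,0,0],[0.4,0,0,0,0],[0.4,0,0,0,0],[0.4,0,0,0,0],[0.4,0,0,-0.4,0],[0.4,0,0,-1,0],[0.4,0,0,-1,0],[0.4,0,0,-1,0],[0.4,0,0,-1,0],[0.4,0,0,0,0]]}'
python3 - <<'E'
from h import *
for n in('wrist','top'): c=cam(n); save(c,n+'5.png')
c=load('wrist');t=load('top')
cv2.imwrite('pics/m5.png',cv2.cvtColor(np.hstack([cv2.resize(c['frame'][:, :],(400,300)),cv2.resize(t['frame'][160:300,290:477],(400,300))]),cv2.COLOR_RGB2BGR))
E
```

```text
clock: 10.15
tcp_pos: [0.6663, 0.0423, 0.285]
orientation: [0.003, 0.755, 0.656, 0.003]
wrist_force: [0.2, 0.6, 0.7]
finger_gap: 0.0595
grip_force: 0.0
```

View pics/m5.png

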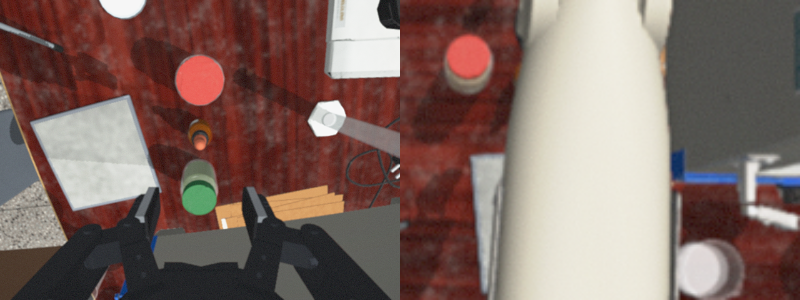

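The dropper stands upright between the two caps in the wrist view; measuring the line-up.

Run:
```python
from h import *
c=load('wrist'); H=cv2.cvtColor(c['frame'],cv2.COLOR_RGB2HSV).astype(int); h,s,v=H[...,0],H[...,1],H[...,2]
for n,m,(a,b,x,y),z in [('red',((h<6)|(h>174))&(s>110)&(v>190),(270,75,370,175),.105),('green',(h>45)&(h<85)&(s>130)&(v>60),(280,280,360,360),.092),('teat',((h<9)|(h>172))&(s>80)&(v>150),(295,195,350,250),.095)]:
    M=np.zeros(h.shape,np.uint8); M[b:y,a:x]=m[b:y,a:x]
    k=max(cv2.findContours(M,0,1)[0],key=cv2.contourArea); e=cv2.fitEllipse(cv2.convexHull(k)); print(n,np.round(e[0],1),np.round(e[1],1),onplane(c,e[0],z)[0].round(4))
# neck black cap ring darkness
P=cloud(c); B=P[180:260,285:360].reshape(-1,3); B=B[(B[:,2]>.03)&(B[:,2]<.12)]; 
for lo,hi in((.03,.055),(.055,.072),(.075,.1)):
    q=B[(B[:,2]>lo)&(B[:,2]<hi)]; print(lo,len(q),q.mean(0).round(4),q.min(0).round(4),q.max(0).round(4))
```

```text
red [319.5 128.2] [75.  77.9] [0.6771 0.1204 0.105 ]
green [313.4 302.6] [25.4 39.7] [ 0.6519 -0.0199  0.092 ]
teat [321.  228.6] [17.  23.6] [0.6676 0.0456 0.095 ]
0.03 614 [0.6676 0.0502 0.0484] [0.649  0.0265 0.0302] [0.6845 0.0601 0.055 ]
0.055 319 [0.6677 0.0482 0.0658] [0.6538 0.0335 0.055 ] [0.6792 0.0552 0.0719]
0.075 380 [0.6668 0.0452 0.0902] [0.658  0.0365 0.0751] [0.6748 0.0509 0.0994]
```

```bash
python3 -m handwheel '{"deltas":[[1,0.9,-0.75,0,0],[1,0.9,-0.75,0,0],[1,0.9,-0.75,0,0],[1,0.9,-0.75,0,0],[1,0.9,-0.75,0,0],[1,0.9,-0.75,0,0],[1,0.9,-0.75,0,0],[1,0.9,-0.75,0,0],[1,0.9,-0.75,0,0],[1,0,0,0.5,0],[1,0,0,0.5,0],[1,0,0,0,0],[1,0,0,0,0]]}'
python3 - <<'E'
from h import *
c=cam('wrist'); save(c,'w6.png')
E
```

```text
clock: 11.88
tcp_pos: [0.4422, 0.4006, 0.2391]
orientation: [-0.0, 0.755, 0.656, -0.0]
wrist_force: [-0.2, -0.3, -0.1]
finger_gap: 0.0854
grip_force: 0.0
```

View pics/w6.png

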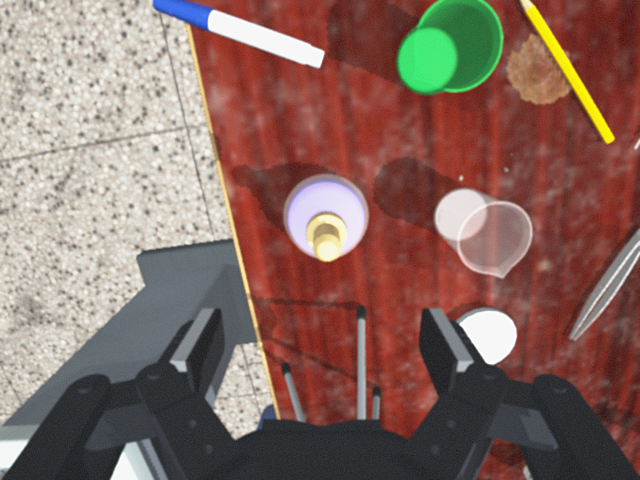

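Lamp cap tip at (327,247), body centre (326,220); tripod legs bottom-centre, beaker rim at (495,238) with spout at (501,275), plate (488,335).

Run:
```python
from h import *
c=load('wrist'); print('cap',onplane(c,(327,247),.103),'body',onplane(c,(326,220),.04)); 
print('rim',onplane(c,[(495,238),(501,277)],.07),'base',onplane(c,(462,215),.001))
P=cloud(c); B=P[170:270,270:380].reshape(-1,3)
for lo,hi in((.02,.055),(.058,.071),(.072,.11)):
    q=B[(B[:,2]>lo)&(B[:,2]<hi)]; print(lo,len(q),np.percentile(q,2,0).round(4),np.percentile(q,98,0).round(4))
```

```text
cap [[0.44629212 0.40790237 0.103     ]] body [[0.44636569 0.40765932 0.04      ]]
rim [[0.56856325 0.38541937 0.07      ]
 [0.5741311  0.35270036 0.07      ]] base [[0.57029843 0.38404137 0.001     ]]
0.02 3962 [0.4145 0.3836 0.0221] [0.4786 0.4396 0.0541]
0.058 515 [0.4316 0.3986 0.0599] [0.4605 0.4204 0.071 ]
0.072 912 [0.4373 0.3987 0.0723] [0.4548 0.415  0.1033]
```

```bash
python3 -m handwheel '{"deltas":[[1,0.19,0.07,0.6,0],[1,0,0,0.8,0],[1,0,0,0.7,0],[1,0,0,0.22,0],[1,0,0,0,0],[1,0,0,0,0],[-0.7,0,0,0,0],[-0.7,0,0,0,0],[-0.7,0,0,0,0],[-0.7,0,0,0,0],[-0.7,0,0,0,0],[-0.7,0,0,0,0],[-0.7,0,0,0,0]]}' 40
```

```text
clock: 13.55
tcp_pos: [0.4463, 0.408, 0.1465]
orientation: [0.0, 0.755, 0.656, 0.0]
wrist_force: [1.6, 0.1, 1.5]
finger_gap: 0.0173
grip_force: 39.4
```

```bash
python3 -m handwheel '{"deltas":[[-0.7,0,0,-0.5,0],[-0.7,0,0,-1,0],[-0.7,0,0,-1,0],[-0.7,0,0,-1,0],[-0.7,0,0,-0.7,0],[-0.7,-0.87,0.21,0,0],[-0.7,-0.87,0.21,0,0],[-0.7,-0.87,0.21,0,0],[-0.7,-0.87,0.21,0,0],[-0.7,-0.87,0.21,0,0],[-0.7,-0.87,0.21,0,0],[-0.7,-0.87,0.21,0,0],[-0.7,-0.87,0.21,0,0],[-0.7,-0.87,0.21,0,0],[-0.7,-0.87,0.21,0,0],[-0.7,-0.87,0.21,0,0],[-0.7,0,0,0,0],[-0.7,0,0,0,0],[-0.7,0,0,0,0]]}'
python3 - <<'E'
from h import *
c=cam('wrist'); save(c,'w7.png'); P=cloud(c); tz=status.get_state()['tcp_pos']
print(tz,np.round(status.get_state()['joint_pos'],2))
q=P.reshape(-1,3); q=q[(q[:,2]>.17)&(q[:,2]<.21)]; print(np.percentile(q,[1,99],0).round(4))
E
```

```text
clock: 15.92
tcp_pos: [0.484, 0.0168, 0.3141]
orientation: [-0.0, 0.754, 0.657, -0.0]
wrist_force: [0.1, 0.0, -2.5]
finger_gap: 0.0173
grip_force: 39.3
[0.48409071 0.01686314 0.31413016] [-0.13  0.13 -0.16  1.28  0.    1.58]
[[ 0.4517 -0.1358  0.1706]
 [ 0.7155  0.0498  0.2098]]
```

```bash
python3 -m handwheel '{"deltas":[[-0.7,-0.04,-0.03,0.6,0],[-0.7,0,0,0.9,0],[-0.7,0,0,0.9,0],[-0.7,0,0,0.8,0],[-0.7,0,0,0.5,0],[-0.7,0,0,0.2,0],[-0.7,0,0,0,0],[-0.7,0,0,0,0]]}'
```

```text
clock: 16.98
tcp_pos: [0.4836, 0.0147, 0.1593]
orientation: [0.001, 0.755, 0.656, 0.001]
wrist_force: [-0.2, -0.4, -2.0]
finger_gap: 0.0175
grip_force: 39.3
```

```bash
python3 -m handwheel '{"deltas":[[-0.7,0,-0.03,0.1,0],[-0.7,0,0,0.06,0],[-0.7,0,0,0,0],[-0.7,0,0,0,0]]}'
```

```text
clock: 17.48
tcp_pos: [0.482, 0.0147, 0.1525]
orientation: [0.0, 0.755, 0.656, 0.0]
wrist_force: [-1.9, 0.7, 4.5]
finger_gap: 0.0172
grip_force: 40.0
```

```bash
python3 -m handwheel '{"deltas":[[0.2,0,0,0,0],[0.2,0,0,0,0],[0.2,0,0,0,0],[1,0,0,-0.5,0],[1,0,0,-1,0],[1,0,0,-1,0],[1,0,0,-1,0],[1,0,0,-0.5,0],[1,0.92,-0.31,0,0],[1,0.92,-0.31,0,0],[1,0.92,-0.31,0,0],[1,0.92,-0.31,0,0],[1,0.92,-0.31,0,0],[1,0.92,-0.31,0,0],[1,0,0,0,0],[1,0,0,0,0]]}'
python3 - <<'E'
from h import *
c=cam('wrist'); save(c,'w8.png'); t=cam('top')
cv2.imwrite('pics/m8.png',cv2.cvtColor(np.hstack([cv2.resize(c['frame'],(400,300)),cv2.resize(t['frame'][160:300,250:437],(400,300))]),cv2.COLOR_RGB2BGR))
P=cloud(c); q=P.reshape(-1,3); q=q[(q[:,2]>.128)&(q[:,2]<.15)&(abs(q[:,0]-.44)<.06)&(abs(q[:,1]-.245)<.06)]; print(np.percentile(q,[1,99],0).round(4),len(q))
P=cloud(t); q=P.reshape(-1,3)
for z0,z1 in((.02,.06),(.06,.075),(.08,.115)):
  r=q[(q[:,2]>z0)&(q[:,2]<z1)&(abs(q[:,0]-.482)<.06)&(abs(q[:,1]-.015)<.06)]; print(len(r),np.percentile(r,[2,98],0).round(4))
E
```

```text
clock: 19.48
tcp_pos: [0.4387, 0.2435, 0.3117]
orientation: [0.0, 0.755, 0.656, -0.0]
wrist_force: [0.1, -0.7, 0.5]
finger_gap: 0.0851
grip_force: 0.0
[[0.4124 0.2187 0.1286]
 [0.4691 0.276  0.1411]] 2515
422 [[ 0.449  -0.0189  0.0263]
 [ 0.5146  0.0466  0.0594]]
46 [[ 0.4648 -0.0046  0.0601]
 [ 0.5001  0.0305  0.0749]]
54 [[0.4728 0.0052 0.0804]
 [0.491  0.0239 0.1109]]
```

View pics/m8.png

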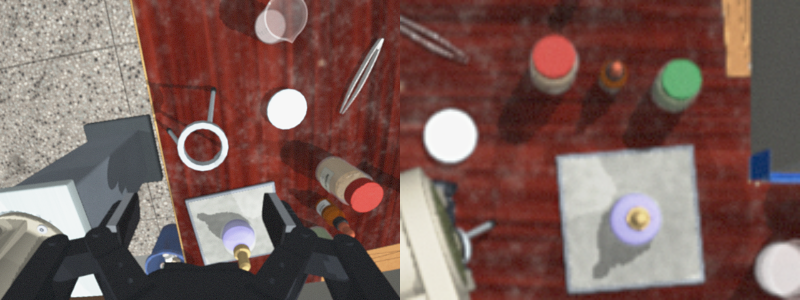

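Run:
```python
from h import *
c=load('wrist'); P=cloud(c); print(env.tip_reach,.3117-P[300:330:4,[205,212,218,424,430,438],2].round(4))
H=c['frame'].astype(int)
M=np.zeros((480,640),np.uint8); M[180:280,270:380]=((H.min(2)>170))[180:280,270:380]
k=max(cv2.findContours(M,0,1)[0],key=cv2.contourArea); p=onplane(c,k[:,0],.14); print(cv2.boundingRect(k),cv2.minEnclosingCircle((p[:,:2]*1000).astype(np.float32)))
```

```text
0.0726 [[0.681  0.7199 0.7641 0.3058 0.3064 0.3047]
 [0.6752 0.7118 0.7493 0.3043 0.3041 0.3064]
 [0.055  0.7088 0.7429 0.3056 0.3048 0.0554]
 [0.0521 0.052  0.0543 0.0557 0.0517 0.0516]
 [0.0494 0.0494 0.054  0.0563 0.0491 0.0492]
 [0.0462 0.0465 0.0533 0.0548 0.0483 0.047 ]
 [0.0435 0.0458 0.0531 0.054  0.0477 0.0439]
 [0.0409 0.0461 0.0529 0.0538 0.0478 0.0405]]
(284, 196, 81, 78) ((440.6246643066406, 246.61886596679688), 29.799283981323242)
```

```bash
python3 -m handwheel '{"deltas":[[1,0.09,0.04,0.6,0],[1,0,0,0.9,0],[1,0,0,0.8,0],[1,0,0,0.4,0],[1,0,0,0.15,0],[1,0,0,0,0],[1,0,0,0,0]]}' 40
```

```text
clock: 20.45
tcp_pos: [0.4416, 0.247, 0.1989]
orientation: [0.0, 0.755, 0.656, 0.001]
wrist_force: [0.3, -0.6, 0.2]
finger_gap: 0.0855
grip_force: 0.0
```

```bash
python3 -m handwheel '{"deltas":[[1,0,-0.02,0.06,0],[1,0,0,0,0],[0.3,0,0,0,0],[0.2,0,0,0,0],[0.2,0,0,0,0],[0.2,0,0,0,0],[0.2,0,0,0,0],[0.2,0,0,0,0]]}' 50
```

```text
clock: 21.45
tcp_pos: [0.4407, 0.2474, 0.196]
orientation: [0.0, 0.755, 0.656, 0.001]
wrist_force: [3.0, 0.5, 4.7]
finger_gap: 0.0571
grip_force: 54.5
```

```bash
python3 -m handwheel '{"deltas":[[0.2,0,0,-0.4,0],[0.2,0,0,-0.9,0],[0.2,0,0,-0.9,0],[0.2,0,0,-0.9,0],[0.2,0,0,-0.3,0],[0.2,0,0,0,0],[0.2,0,0,0,0]]}'
python3 - <<'E'
from h import *
c=cam('wrist'); save(c,'w9.png'); P=cloud(c); q=P.reshape(-1,3);T=np.array(status.get_state()['tcp_pos']);print(T)
H=c['frame'].astype(int)
q=P[(H.min(2)>170)]; q=q[(abs(q[:,2]-(T[2]-.056))<.012)&(np.hypot(q[:,0]-T[0],q[:,1]-T[1])<.05)]; print(len(q),np.percentile(q,[1,99],0).round(4))
E
```

```text
clock: 22.32
tcp_pos: [0.4393, 0.2469, 0.3295]
orientation: [-0.001, 0.755, 0.656, -0.002]
wrist_force: [0.4, -0.4, -2.3]
finger_gap: 0.0569
grip_force: 54.4
[0.43931963 0.24691455 0.32955256]
4079 [[0.4106 0.2179 0.2717]
 [0.4654 0.2748 0.2745]]
```

View pics/w9.png

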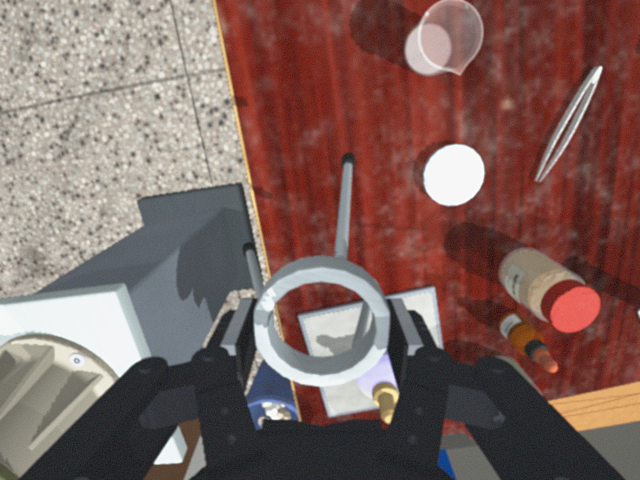

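The tripod hangs level and centred in the pads: ring at (322,320), no tilt.

```bash
python3 -m handwheel '{"deltas":[[0.2,-0.8,0.27,0,0],[0.2,-0.8,0.27,0,0],[0.2,-0.8,0.27,0,0],[0.2,-0.8,0.27,0,0],[0.2,-0.8,0.27,0,0],[0.2,-0.8,0.27,0,0],[0.2,-0.8,0.27,0,0],[0.2,0,0,0,0],[0.2,0,0,0,0],[0.2,0,0,0,0],[0.2,0,0,0,0]]}'
python3 - <<'E'
from h import *
c=cam('wrist'); T=np.array(status.get_state()['tcp_pos']);print(T); P=cloud(c);H=c['frame'].astype(int)
q=P[(H.min(2)>150)]; q=q[(abs(q[:,2]-(T[2]-.056))<.012)&(np.hypot(q[:,0]-T[0],q[:,1]-T[1])<.05)]; print(len(q),np.percentile(q,[1,99],0).round(4))
q=P.reshape(-1,3);q=q[(abs(q[:,2]-.095)<.012)&(np.hypot(q[:,0]-.482,q[:,1]-.015)<.025)];print('cap',len(q),np.percentile(q,[2,98],0).round(4))
E
```

```text
clock: 23.75
tcp_pos: [0.4836, 0.0156, 0.3314]
orientation: [-0.0, 0.754, 0.657, 0.0]
wrist_force: [-0.2, -1.0, -1.9]
finger_gap: 0.0567
grip_force: 54.3
[0.4836583  0.01556352 0.33150446]
4747 [[ 0.4551 -0.0132  0.2735]
 [ 0.5104  0.0437  0.2764]]
cap 267 [[0.4731 0.0042 0.0841]
 [0.4906 0.0218 0.1068]]
```

```bash
python3 -m handwheel '{"deltas":[[0.2,-0.02,-0.02,0.5,0],[0.2,0,0,0.7,0],[0.2,0,0,0.7,0],[0.2,0,0,0.7,0],[0.2,0,0,0.4,0],[0.2,0,0,0.1,0],[0.2,0,0,0,0],[0.2,0,0,0,0],[0.2,0,0,0,0]]}'
```

```text
clock: 24.92
tcp_pos: [0.4833, 0.0141, 0.2083]
orientation: [0.001, 0.755, 0.656, 0.001]
wrist_force: [-0.4, -0.1, -2.7]
finger_gap: 0.0571
grip_force: 54.3
```

```bash
python3 -m handwheel '{"deltas":[[0.2,0.02,-0.02,0.08,0],[0.2,0,0,0.07,0],[0.2,0,0,0,0],[0.2,0,0,0,0]]}'
```

```text
clock: 25.42
tcp_pos: [0.4824, 0.0151, 0.2019]
orientation: [0.0, 0.755, 0.656, 0.0]
wrist_force: [-0.9, 0.3, 3.6]
finger_gap: 0.0569
grip_force: 55.0
```

```bash
python3 -m handwheel '{"deltas":[[0.6,0,0,0,0],[1,0,0,0,0],[1,0,0,0,0],[1,0,0,0,0],[1,0,0,-0.4,0],[1,0,0,-0.8,0],[1,0,0,-0.8,0],[1,0.89,0.25,0,0],[1,0.89,0.25,0,0],[1,0.89,0.25,0,0],[1,0.89,0.25,0,0],[1,0.89,0.25,0,0],[1,0.89,0.25,0.4,0],[1,0.89,0.25,0.4,0],[1,0,0,0,0],[1,0,0,0,0],[1,0,0,0,0]]}'
python3 - <<'E'
from h import *
c=cam('wrist'); t=cam('top')
cv2.imwrite('pics/m10.png',cv2.cvtColor(np.hstack([cv2.resize(c['frame'],(400,300)),cv2.resize(t['frame'][160:300,250:437],(400,300))]),cv2.COLOR_RGB2BGR))
H=c['frame'].astype(int); M=((H.min(2)>160)&(H.max(2)-H.min(2)<30)).astype(np.uint8); M[300:]=0;
k=min([k for k in cv2.findContours(M,0,1)[0] if cv2.contourArea(k)>1500],key=lambda k:np.linalg.norm(k.mean((0,1))-[320,240])); p=onplane(c,k[:,0],.013); print('plate',cv2.boundingRect(k),cv2.minEnclosingCircle((p[:,:2]*1000).astype(np.float32)))
for cc in(t,c):
  P=cloud(cc);q=P.reshape(-1,3);q=q[(abs(q[:,2]-.143)<.007)&(np.hypot(q[:,0]-.482,q[:,1]-.015)<.045)];print('ring',len(q),np.percentile(q,[1,50,99],0).round(4))
P=cloud(t);q=P.reshape(-1,3);q=q[(abs(q[:,2]-.1)<.013)&(np.hypot(q[:,0]-.482,q[:,1]-.015)<.018)];print('cap',len(q),np.percentile(q,[1,50,99],0).round(4))
E
```

```text
clock: 27.55
tcp_pos: [0.5862, 0.2513, 0.2503]
orientation: [0.0, 0.755, 0.656, 0.0]
wrist_force: [0.5, -0.7, 0.0]
finger_gap: 0.0853
grip_force: 0.0
plate (286, 178, 75, 73) ((587.5883178710938, 252.2346954345703), 34.442378997802734)
ring 193 [[ 0.4542 -0.0128  0.1371]
 [ 0.4822  0.015   0.1448]
 [ 0.5117  0.0446  0.1491]]Traceback (most recent call last):
  File "<stdin>", line 7, in <module>
    return _quantile_unchecked(
        a, q, axis, out, overwrite_input, method, keepdims, weights)
    return _ureduce(a,
                    func=_quantile_ureduce_func,
    ...<5 lines>...
                    overwrite_input=overwrite_input,
                    method=method)
    r = func(a, **kwargs)
    result = _quantile(arr,
                       quantiles=q,
    ...<2 lines>...
                       out=out,
                       weights=wgt)
    slices_having_nans = np.isnan(arr[-1, ...])
                                  ~~~^^^^^^^^^
IndexError: index -1 is out of bounds for axis 0 with size 0
```

View pics/m10.png

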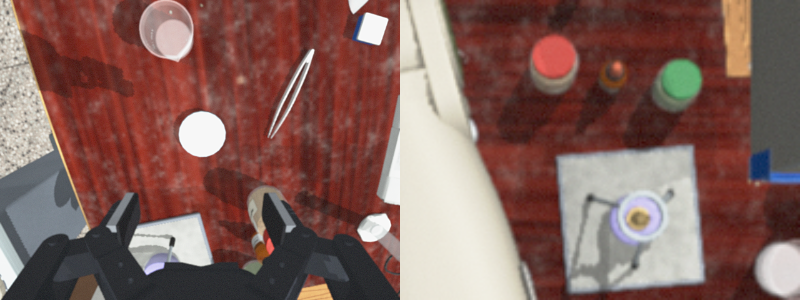

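```bash
python3 -m handwheel '{"deltas":[[1,0.03,0.03,0.6,0],[1,0,0,1,0],[1,0,0,1,0],[1,0,0,1,0],[1,0,0,0.5,0],[1,0,0,0.3,0],[1,0,0,0,0],[1,0,0,0,0],[1,0,0,0,0]]}'
```

```text
clock: 28.78
tcp_pos: [0.5883, 0.2534, 0.0748]
orientation: [0.0, 0.755, 0.656, 0.001]
wrist_force: [-0.7, 0.4, 0.3]
finger_gap: 0.0855
grip_force: 0.0
```

```bash
python3 -m handwheel '{"deltas":[[1,-0.02,-0.02,0.11,0],[1,0,0,0,0],[1,0,0,0,0],[0.5,0,0,0,0],[0.45,0,0,0,0],[0.45,0,0,0,0],[0.45,0,0,0,0],[0.45,0,0,0,0]]}' 40; python3 -m handwheel '{"deltas":[[0.45,0,0,-0.3,0],[0.45,0,0,-0.6,0],[0.45,0,0,-0.1,0],[0.45,0,0,0,0],[0.45,0,0,0,0]]}'
python3 - <<'E'
from h import *
c=cam('wrist'); save(c,'w11.png'); T=np.array(status.get_state()['tcp_pos']);print(T); P=cloud(c);H=c['frame'].astype(int)
q=P[(H.min(2)>150)]; q=q[(np.hypot(q[:,0]-T[0],q[:,1]-T[1])<.045)&(q[:,2]<T[2]-.045)&(q[:,2]>.03)]; print(len(q),np.percentile(q,[1,99],0).round(4))
A=np.c_[q[:,:2]-T[:2],np.ones(len(q))]; print(np.linalg.lstsq(A,q[:,2],rcond=None)[0])
E
```

```text
clock: 29.78
tcp_pos: [0.5869, 0.2526, 0.0696]
orientation: [0.0, 0.755, 0.656, 0.0]
wrist_force: [-0.9, -0.7, 6.1]
finger_gap: 0.0649
grip_force: 44.2
clock: 30.4
tcp_pos: [0.5861, 0.2523, 0.1081]
orientation: [-0.0, 0.755, 0.656, -0.001]
wrist_force: [-0.1, 0.1, -0.6]
finger_gap: 0.0651
grip_force: 44.4
[0.58602932 0.25229702 0.10809279]
16606 [[0.5546 0.2217 0.0503]
 [0.6161 0.284  0.053 ]]
[ 0.00066755 -0.00145152  0.0516788 ]
```

View pics/w11.png

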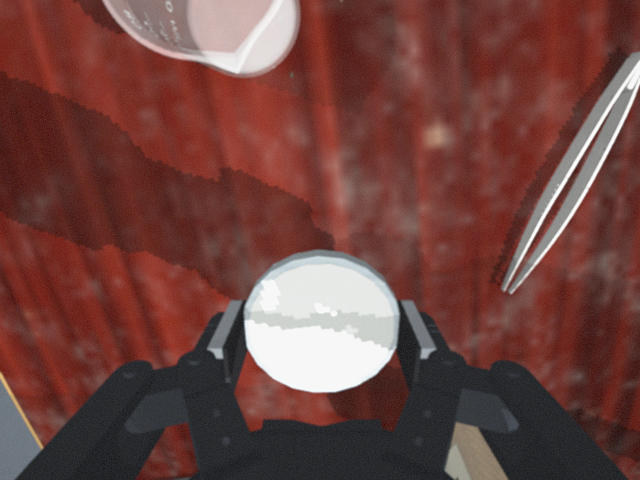

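The plate is level in the pads, centred at (322,320).

```bash
python3 -m handwheel '{"deltas":[[0.45,0,0,-0.8,0],[0.45,0,0,-1,0],[0.45,0,0,-1,0],[0.45,0,0,-0.9,0],[0.45,-0.89,-0.25,0,0],[0.45,-0.89,-0.25,0,0],[0.45,-0.89,-0.25,0,0],[0.45,-0.89,-0.25,0,0],[0.45,-0.89,-0.25,0,0],[0.45,-0.89,-0.25,0,0],[0.45,-0.89,-0.25,0,0],[0.45,0,0,0,0],[0.45,0,0,0,0],[0.45,0,0,0,0]]}'
```

```text
clock: 32.2
tcp_pos: [0.483, 0.0161, 0.2569]
orientation: [-0.0, 0.754, 0.656, 0.0]
wrist_force: [0.5, 0.4, -0.6]
finger_gap: 0.0648
grip_force: 44.7
```

```bash
python3 -m handwheel '{"deltas":[[0.45,-0.01,0,0.4,0],[0.45,0,0,0.4,0],[0.45,0,0,0.15,0],[0.45,0,0,0,0],[0.45,0,0,0,0],[0.45,0,0,0,0]]}'
```

```text
clock: 32.95
tcp_pos: [0.483, 0.015, 0.2197]
orientation: [0.0, 0.755, 0.656, 0.0]
wrist_force: [0.9, 0.8, -0.3]
finger_gap: 0.065
grip_force: 44.7
```

```bash
python3 -m handwheel '{"deltas":[[0.45,0,0,0.1,0],[0.45,0,0,0.08,0],[0.45,0,0,0,0],[0.45,0,0,0,0]]}';python3 -m handwheel '{"deltas":[[0.45,0,0,0.04,0],[0.45,0,0,0,0],[0.45,0,0,0,0]]}'
```

```text
clock: 33.45
tcp_pos: [0.4826, 0.015, 0.2119]
orientation: [-0.0, 0.755, 0.656, 0.0]
wrist_force: [0.4, 0.0, 0.1]
finger_gap: 0.0653
grip_force: 44.7
clock: 33.83
tcp_pos: [0.4827, 0.015, 0.2105]
orientation: [0.0, 0.755, 0.656, 0.0]
wrist_force: [1.3, 0.2, 1.5]
finger_gap: 0.0648
grip_force: 44.8
```

```bash
python3 -m handwheel '{"deltas":[[0.6,0,0,0,0],[0.8,0,0,0,0],[1,0,0,0,0],[1,0,0,0,0],[1,0,0,-0.5,0],[1,0,0,-0.8,0],[1,0,0,-0.8,0],[1,0.86,0.08,0,0],[1,0.86,0.08,0,0],[1,0.86,0.08,0,0],[1,0.86,0.08,0,0],[1,0.86,0.08,0,0],[1,0.86,0.08,0,0],[1,0.86,0.08,0,0],[1,0.86,0.08,0,0],[1,0.86,0.08,0,0],[1,0.86,0.08,0,0]]}'; python3 -m handwheel '{"deltas":[[1,0.86,0.08,0,-0.9],[1,0,0,0,-0.9],[1,0,0,0,0],[1,0,0,0,0]]}'
python3 - <<'E'
from h import *
c=cam('wrist'); t=cam('top'); save(c,'w12.png'); save(t,'t12.png')
a=c['frame'][120:345,170:470]; b=t['frame'][160:300,250:437]
cv2.imwrite('pics/m12.png',cv2.cvtColor(np.hstack([cv2.resize(a,(400,300)),cv2.resize(b,(400,300))]),cv2.COLOR_RGB2BGR))
P=cloud(t);q=P.reshape(-1,3);q=q[(abs(q[:,2]-.155)<.008)&(np.hypot(q[:,0]-.482,q[:,1]-.015)<.045)];print('plate',len(q),np.percentile(q,[1,50,99],0).round(4))
A=np.c_[q[:,:2]-[.482,.015],np.ones(len(q))]; print(np.linalg.lstsq(A,q[:,2],rcond=None)[0])
E
```

```text
clock: 35.95
tcp_pos: [0.5623, 0.3524, 0.2941]
orientation: [-0.0, 0.755, 0.656, -0.0]
wrist_force: [0.7, -0.7, 0.2]
finger_gap: 0.0855
grip_force: 0.0
clock: 36.45
tcp_pos: [0.5701, 0.3845, 0.2942]
orientation: [-0.0, 0.644, 0.765, -0.0]
wrist_force: [-0.5, 1.6, 0.2]
finger_gap: 0.0854
grip_force: 0.0
plate 577 [[ 0.4518 -0.0167  0.1483]
 [ 0.4837  0.0159  0.1535]
 [ 0.5142  0.0481  0.1591]]
[0.00031668 0.00828184 0.15344453]
```

View pics/m12.png

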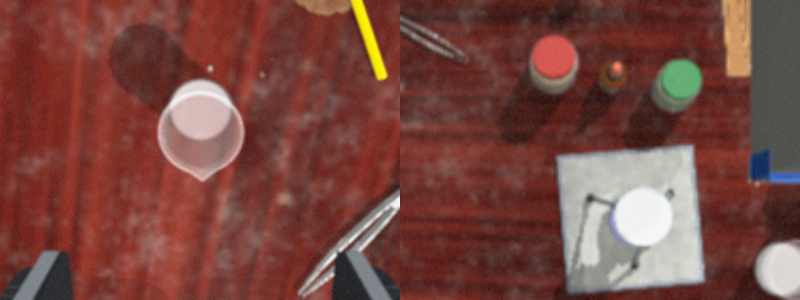

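The plate is seated level (fit slope under 0.01). The beaker is between the fingers with its spout aligned with the tool: rim at about (321,220), base about (320,202). That was picture 15, one over the limit of 14, so from here I use numbers only.

Run:
```python
from h import *
c=load('wrist'); print(onplane(c,(320.8,219.8),.07),onplane(c,(320,201.8),.001),status.get_state()['tcp_pos'])
q=cloud(c)[170:270,280:360].reshape(-1,3); q=q[(q[:,2]>.01)&(q[:,2]<.08)]; print(len(q),np.percentile(q,[2,50,98],0).round(4))
```

```text
[[0.56884914 0.38520564 0.07      ]] [[0.56781384 0.38539712 0.001     ]] [0.57017703 0.38434254 0.29450846]
2253 [[0.5426 0.3568 0.0122]
 [0.5702 0.3716 0.0542]
 [0.5943 0.4115 0.071 ]]
```

```bash
python3 -m handwheel '{"deltas":[[1,0.03,-0.04,0.6,0],[1,0,0,1,0],[1,0,0,1,0],[1,0,0,1,0],[1,0,0,0.9,0],[1,0,0,0.5,0],[1,0,0,0.1,0],[1,0,0,0,0],[1,0,0,0,0],[0.4,0,0,0,0],[0.2,0,0,0,0],[0,0,0,0,0],[0,0,0,0,0],[0,0,0,0,0],[0,0,0,0,0]]}' 30
```

```text
clock: 38.42
tcp_pos: [0.5688, 0.386, 0.0912]
orientation: [0.0, 0.643, 0.766, 0.001]
wrist_force: [-0.5, 0.2, 5.2]
finger_gap: 0.0512
grip_force: 24.2
```

```bash
python3 -m handwheel '{"deltas":[[0,0,0,-0.5,0],[0,0,0,-0.9,0],[0,0,0,-0.9,0],[0,0,0,-0.9,0],[0,0,0,-0.9,0],[0,0,0,-0.9,0],[0,-0.5,-0.2,0,0],[0,-0.9,-0.38,0,0],[0,-0.9,-0.38,0,0],[0,-0.9,-0.38,0,0],[0,-0.9,-0.38,0,0],[0,-0.9,-0.38,0,0],[0,-0.9,-0.38,0,0],[0,-0.9,-0.38,0,0],[0,-0.9,-0.38,0,0],[0,-0.9,-0.38,0,0],[0,-0.15,-0.06,0,0],[0,0,0,0,0],[0,0,0,0,0],[0,0,0,0,0]]}'
```

```text
clock: 40.92
tcp_pos: [0.4843, 0.0164, 0.2902]
orientation: [-0.0, 0.642, 0.767, 0.0]
wrist_force: [-0.1, 0.1, 0.0]
finger_gap: 0.0515
grip_force: 25.1
```

```bash
python3 -m handwheel '{"deltas":[[0,-0.01,-0.03,0.4,0],[0,0,0,0.4,0],[0,0,0,0.15,0],[0,0,0,0,0],[0,0,0,0,0],[0,0,0,0,0]]}';python3 - <<'E'
from h import *
c=cam('wrist'); P=cloud(c); q=P.reshape(-1,3); 
r=q[(abs(q[:,2]-.15)<.008)&(np.hypot(q[:,0]-.483,q[:,1]-.0155)<.045)]; print('plate',len(r),np.percentile(r,[1,99],0).round(4))
E
```

```text
clock: 41.68
tcp_pos: [0.4834, 0.0149, 0.2529]
orientation: [0.0, 0.643, 0.766, 0.0]
wrist_force: [0.1, -0.8, -0.9]
finger_gap: 0.0514
grip_force: 25.1
plate 4026 [[0.4497 0.0043 0.1477]
 [0.5145 0.0484 0.1554]]
```

```bash
python3 -m handwheel '{"deltas":[[0,0.01,-0.01,0.1,0],[0,0,0,0.05,0],[0,0,0,0,0],[0,0,0,0,0],[0,0,0,0,0]]}';python3 -m handwheel '{"deltas":[[0,0,0,0.04,0],[0,0,0,0,0],[0,0,0,0,0]]}'
```

```text
clock: 42.35
tcp_pos: [0.4826, 0.0152, 0.2464]
orientation: [0.0, 0.643, 0.766, 0.0]
wrist_force: [0.3, -0.6, -1.0]
finger_gap: 0.0515
grip_force: 25.1
clock: 42.72
tcp_pos: [0.4828, 0.0152, 0.2449]
orientation: [0.0, 0.643, 0.766, 0.0]
wrist_force: [0.2, 0.3, 1.6]
finger_gap: 0.0517
grip_force: 25.2
```

Contact felt; I'll release gently, retreat straight up and back to the left, then verify numerically.

```bash
python3 -m handwheel '{"deltas":[[0.2,0,0,0,0],[0.4,0,0,0,0],[0.8,0,0,0,0],[1,0,0,0,0],[1,0,0,0,0],[1,0,0,-0.4,0],[1,0,0,-0.8,0],[1,0,0,-0.9,0],[1,0,0,-0.5,0],[1,0.9,0,0,0],[1,0.9,0,0,0],[1,0.9,0,0,0],[1,0.9,0,0,0],[1,0.9,0,0,0],[1,0.9,0,0,0],[1,0.9,0,0,0],[1,0,0,0,0],[1,0,0,0,0]]}';python3 - <<'E'
from h import *
t=cam('top'); s=cam('scene')
for n,c in(('top',t),('scene',s)):
  q=cloud(c).reshape(-1,3); d=np.hypot(q[:,0]-.483,q[:,1]-.0155)
  for lab,z0,z1,r in(('beaker',.165,.235,.05),('plate',.147,.162,.045)):
    k=q[(q[:,2]>z0)&(q[:,2]<z1)&(d<r)]; print(n,lab,len(k),np.percentile(k,[2,98],0).round(4) if len(k) else '')
H=cv2.cvtColor(t['frame'],cv2.COLOR_RGB2HSV).astype(int); h,sa,v=H[...,0],H[...,1],H[...,2]
for n,m,(a,b,x,y),z in [('red',(sa>130)&(v>150),(305,170,340,205),.105),('green',(h>45)&(h<85)&(sa>90),(365,180,400,215),.092)]:
    M=np.zeros(h.shape,np.uint8); M[b:y,a:x]=m[b:y,a:x]; k=max(cv2.findContours(M,0,1)[0],key=cv2.contourArea); e=cv2.fitEllipse(cv2.convexHull(k)); print(n,onplane(t,e[0],z)[0].round(4))
q=cloud(t).reshape(-1,3); k=q[(q[:,2]>.07)&(q[:,2]<.105)&(np.hypot(q[:,0]-.666,q[:,1]-.043)<.03)]; print('dropper',len(k),k.min(0).round(4),k.max(0).round(4))
# edge circle of beaker rim in top view
g=cv2.cvtColor(t['frame'][225:300,325:400],cv2.COLOR_RGB2GRAY); g=cv2.resize(g,None,fx=6,fy=6,interpolation=2)
C=cv2.HoughCircles(g,cv2.HOUGH_GRADIENT,1,15,param1=60,param2=25,minRadius=50,maxRadius=110)
if C is not None:
  for u,w,r in C[0][:6]: print('circ',[onplane(t,(325+u/6,225+w/6),z)[0,:2].round(4).tolist() for z in(.154,.224)],r/6)
E
```

```text
clock: 44.98
tcp_pos: [0.4387, 0.2632, 0.3486]
orientation: [0.0, 0.643, 0.766, -0.0]
wrist_force: [0.4, -0.7, -0.5]
finger_gap: 0.0852
grip_force: 0.0
top beaker 212 [[ 0.4565 -0.0144  0.1687]
 [ 0.5104  0.0422  0.2263]]
top plate 406 [[ 0.4519 -0.0065  0.1495]
 [ 0.5139  0.0461  0.1602]]
scene beaker 1086 [[ 0.4562 -0.0137  0.167 ]
 [ 0.5086  0.0396  0.2237]]
scene plate 331 [[ 0.4497 -0.0184  0.148 ]
 [ 0.5108  0.0411  0.161 ]]
red [0.6772 0.1209 0.105 ]
green [ 0.6533 -0.0373  0.092 ]
dropper 43 [0.657  0.0328 0.071 ] [0.6723 0.0516 0.1023]
circ [[0.481, 0.0125], [0.4792, 0.0202]] 9.666667
```

```bash
python3 -c "
from workcell import hand_in; print(hand_in())"
```

```text
the job is handed in; nothing more can be done
None
```

The setup is finished and handed in at about 45 s; by final camera measurements (verdict not shown) the beaker is upright and centred on the level plate, the dropper is within about 2 mm of midway, and the jars haven't moved; the big beaker wasn't re-measured, and I viewed 15 pictures, one over the limit of 14.

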